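# Assemble the sectional column cast on the banding wheel

### The arm

A 6-joint arm with a two-finger parallel gripper is mounted at the origin on the work surface. World frame = base frame: x ahead of the robot, y to its left, z up, the work surface at z = 0. Lengths are in m, angles in rad, forces in N, time in s.
With the tool pointing down it reaches from about 0.2 to 0.875 m from the base axis. Payload 3.4 kg.
Tool frame: the origin (TCP) lies between the finger pads; the fingertips stand 25 mm ahead of it and the grasp point (between the pads) lies 6 mm ahead of it (r.nose_length is the z of the fingertips in the tool frame, in m); z points along the fingers, y is the line along which they close (so a half turn about z gives the same grasp; the last joint's range is limited). The gripper opens to 94 mm and grips with 3 to 60 N. Pads are 16 mm wide; open, the fingers measure 119 mm over their backs; the gripper's body (75 mm by 177 mm) begins 78 mm behind the grasp point.
Start: joints at [-1.255, 0.276, 1.505, -0, 1.361, -0.121], TCP at [0.243, -0.521, 0.23] pointing down, gripper open.
Joint ranges: [-2.89, 2.89], [-0.75, 2.08], [0.22, 2.7], [-1.18, 4.32], [0.11, 2.71], [-2.7, 2.7]. Speed limits (rad/s): [2.57, 2.57, 3.14, 3.14, 3.14, 3.14].

### API

Orientations are given as a unit quaternion [w, x, y, z].
In Python, from plant import r, gripper_to, inverse_kinematics, vision, models, telemetry gives the robot as it stands. Calls block until the motion is done:
- r.move_to(position, orientation): joint-space move of the TCP to a pose.
- r.move_l(position, rot=None, vel=0.15, guard=None): straight line of the TCP; rot=None keeps the orientation; vel is the mean speed in m/s. With guard (N) it stops when the force on the tool has changed by that much, and returns True; else False.
- r.movej(angles): joint-space move.
- gripper_to(opening, f_grip=None): finger opening in m; f_grip is the grip in N (None keeps the last); returns when the fingers have stopped.
- r.hold(seconds).
- inverse_kinematics(position, orientation): joint angles nearest the present ones, or None.
- vision.snapshot(name): name is "scene" or "top" or "wrist"; returns the picture (420x560x3 uint8, red, green, blue); there is no depth.
- vision.get_calibration(name): a dict with "fx", "fy", "cx", "cy" (pixels), "D" ([k1, k2, p1, p2, k3] as OpenCV has them; the pictures are not rectified), "position" and "orientation" of the camera in the world. Camera axes: x right, y down, z forward; pixel columns grow to the right and rows downward; lengths in m; the calibration is good to about 2 mm. A picture is of the moment at which its call begins: read the wrist's pose just before it. get_calibration takes no time and is no camera call; for the wrist camera it gives the pose at the moment of the call.
A pose or a line that the arm cannot do raises r.PlanningError and nothing moves.
- r.sign_off(): hands the job in; it is judged then, once.
Trained networks look in the newest picture that a camera, given by its name, has taken for a name from the list of things; names that differ only in an ending like _2 or _b are one class to them, and where a whole thing is asked for, a point or a joint stands for the part that bears it (a point fixed in the world has none). Each returns a list of dicts, best first, with "score" (0 to 1); they miss things now and then, are a little off and sometimes report something else, mostly with a low value. They report only what shows in the picture. A call takes as long as a camera call. They do not tell look-alikes from the thing itself.
- models.boxes_of(thing, camera): "at" ([x, y, z] in m, in world coordinates, good to about 4 mm: the middle of the surface that is visible of it).
- models.regions_of(thing, camera): "pixels" (420x560 bool, what is visible of it).
- models.mark_of(thing, camera): "at" ([x, y, z] in m, in world coordinates, good to about 4 mm: a listed point, or the origin of a listed thing).
Readings, each from a call of its own:
- telemetry.current_t(): time.
- telemetry.current_joints(): joint angles.
- telemetry.current_dq(): joint speeds.
- telemetry.current_joint_efforts(): joint torques, N m.
- telemetry.current_ee_pos(): TCP position.
- telemetry.current_tool_rot(): TCP orientation.
- telemetry.current_wrist_force(): force on the tool from outside, world axes, zero at the start.
- telemetry.current_torque(): the same for the moment, N m.
- telemetry.current_opening(): finger opening in m.
- telemetry.current_finger_force(): force on a finger pad.
Only numpy, scipy, OpenCV 4.12 (cv2) and the standard library are available. Lean on these libraries where they do the work, as an engineer would, in place of code of your own. Each camera call takes 0.05 s, during which the arm holds its last target. There are 200 camera calls.

### The job

Build up the little column on the metal banding wheel, one piece at a time from the bottom: first the grey stepped plinth in the middle of the wheel, then the terracotta fluted drum, then the white capital with its square slab uppermost and squared up with the plinth, and last the white head. Centre each piece on the one below, standing upright, and set it down rather than drop it, for plaster chips. Leave the blue head where it stands.

Things in the scene. Friction and masses are not known exactly. Their poses are not given: they have to be found in the camera images.
- wheel: Banding wheel (sculptor's turntable), fixed to the bench and locked: a round bare-metal disc 150 mm in diameter, 12 mm thick, on a short stem and a round dark foot (120 mm diameter). Its flat top is 45 mm above the bench. Origin: centre of the underside of the foot, on the bench; z up.
- plinth: Grey cast plinth, about 250 g, upright: a square slab 90 x 90 x 14 mm with a square block 60 x 60 mm, 34 mm high, centred on it; 48 mm high in all. Grip it by the upper block, across two opposite sides (60 mm). Origin: centre of its underside; z up, x and y at right angles to the sides of slab and block (which are parallel).
- drum: Terracotta-coloured column drum with dark vertical flutes, about 170 g: an upright cylinder 56 mm in diameter and 66 mm high, flat at top and bottom, alike at both ends. Origin: centre of its underside; z up along its axis. Its turn about the axis does not matter.
- capital: White plaster capital, about 110 g, 36 mm high, upright: a round neck (50 mm diameter at the foot, flaring to 58) and on it, from 18 to 36 mm, a square slab 60 x 60 mm; grip it across two opposite slab sides. Origin: centre of its underside; z up, x and y at right angles to the sides. Squared up: sides parallel with the plinth's, any quarter turn.
- head_white: Small white portrait head with grey eyes, about 130 g, 84 mm high, upright: a flat round socle 52 mm in diameter, 12 mm high, a thin neck, a round head 54 mm in diameter with upright sides from 52 to 66 mm above the foot (grip there, in any direction; nose and bun do not obstruct). Origin: centre of the underside of the socle; z up, x to the nose. May face any way.
- head_blue: A head of the same shape and size as the white one, painted blue, standing upright; not part of the job and to be left where it stands. Origin: centre of the underside of its socle; z up.
Mind the look-alikes: they are no part of the job. Of the things that look like the wheel, the smaller one is meant.

How it is judged:
By the outcome, as a careful person would: the job done as asked, in the order asked, and still so for the second after the job is handed in, with the robot touching nothing.
It also fails if it takes over 115 s, if anything falls off the work surface, if the arm or the gripper's body presses on something with over 40 N, if the wrist force passes 120 N, or if a joint passes its speed limit or range.

## Working session

There is one attempt and no reset: what is moved stays moved. The work goes in short steps, each a Python script; the robot and the scene stay as the last script left them, time stands still between calls to the robot, and variables do not carry over. Pictures are saved under pics/ and viewed, at most 14 in all, crops included, and the job is handed in when it is done.

```bash
ls; mkdir -p pics
python3 - <<'E'
from plant import r, vision, models, telemetry
import cv2
for n in ("scene","top"):
    im=vision.snapshot(n); cv2.imwrite(f"pics/{n}0.png",im[:,:,::-1])
    c=vision.get_calibration(n); print(n,c)
    for t in ("wheel","plinth","drum","capital","head_white","head_blue"):
        print(t,[([round(float(v),3) for v in d["at"]],round(float(d["score"]),2)) for d in models.mark_of(t,n)])
print(telemetry.current_t(), r.nose_length)
E
```

```text
pics
scene {'fx': 432.6743894152668, 'fy': 432.6743894152668, 'cx': 282.14215093564525, 'cy': 213.95000740999907, 'D': array([-0.10170236,  0.        ,  0.        ,  0.        ,  0.        ]), 'position': array([ 1.26251194, -0.28657133,  0.65020335]), 'orientation': array([-0.37414181,  0.73038294,  0.50513095, -0.26721037])}
wheel [([0.602, 0.205, -0.0], 0.74), ([0.654, 0.002, -0.006], 0.73), ([0.205, 0.352, -0.001], 0.65)]
plinth [([0.655, 0.003, -0.006], 0.91)]
drum [([0.386, 0.283, -0.001], 0.7)]
capital [([0.372, -0.323, -0.002], 0.64)]
head_white [([0.583, -0.193, -0.001], 0.83)]
head_blue [([0.456, 0.013, 0.002], 0.82)]
top {'fx': 427.18090176108996, 'fy': 427.18090176108996, 'cx': 286.59115374606085, 'cy': 214.77228507797562, 'D': array([-0.09547018,  0.        ,  0.        ,  0.        ,  0.        ]), 'position': array([ 0.38852906, -0.01310713,  1.07842634]), 'orientation': array([ 0.0280507 , -0.7032731 ,  0.71007136, -0.02046378])}
wheel [([0.207, 0.35, 0.001], 0.71), ([0.607, 0.202, 0.003], 0.57)]
plinth [([0.656, -0.001, 0.002], 0.55)]
drum [([0.39, 0.286, 0.003], 0.94)]
capital [([0.375, -0.323, -0.003], 0.65)]
head_white [([0.583, -0.193, -0.002], 0.88), ([0.389, 0.287, 0.003], 0.21)]
head_blue [([0.456, 0.011, -0.001], 0.8), ([0.373, -0.324, -0.001], 0.35)]
0.7 0.025
```

View pics/scene0.png

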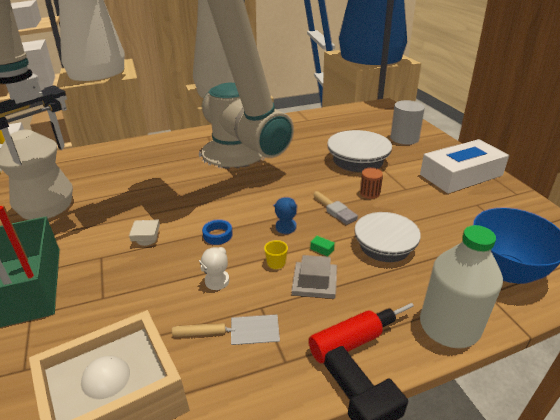

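View pics/top0.png

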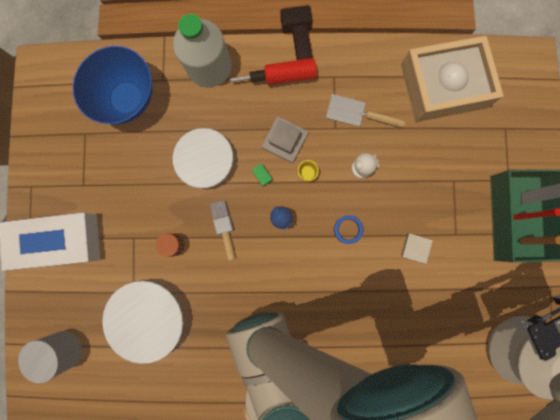

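Scene: two discs could be the wheel. In top they are at (203,158), about 60 px across, and at (143,322), about 80 px. In scene they are at (387,238) and (359,150). The one at (203,158) is smaller, about 0.145 m, and fits the 150 mm given. Plinth is at top (285,139), drum (168,245), capital (418,248), white head (366,165) and blue head (281,217). I'll check the masks and confirm with a crop.

```bash
cat > h.py <<'E'
import numpy as np, cv2
from scipy.spatial.transform import Rotation as R
from plant import r, gripper_to, inverse_kinematics, vision, models, telemetry
def cal(n):
    c=vision.get_calibration(n); K=np.array([[c['fx'],0,c['cx']],[0,c['fy'],c['cy']],[0,0,1.]])
    return K,np.array(c['D'],float),np.array(c['position']),R.from_quat(np.roll(c['orientation'],-1)).as_matrix()
def rays(px,C):
    K,D,p,M=C; u=cv2.undistortPoints(np.array(px,float).reshape(-1,1,2),K,D)[:,0]
    d=np.c_[u,np.ones(len(u))]@M.T; return d/np.linalg.norm(d,axis=1)[:,None]
def onplane(px,C,z):
    d=rays(px,C); return C[2]+d*((z-C[2][2])/d[:,2])[:,None]
def tri(obs):  # [(px,C)]
    A=0;b=0
    for px,C in obs:
        d=rays([px],C)[0]; P=np.eye(3)-np.outer(d,d); A=A+P; b=b+P@C[2]
    x=np.linalg.solve(A,b); return x,[float(np.linalg.norm(np.cross(rays([px],C)[0],x-C[2]))) for px,C in obs]
def down(yaw):  # tool down, closing axis y along world angle yaw
    y=np.array([np.cos(yaw),np.sin(yaw),0]); z=np.array([0,0,-1.])
    return np.roll(R.from_matrix(np.c_[np.cross(y,z),y,z]).as_quat(),1)
def contour(m):
    c=max(cv2.findContours(m.astype(np.uint8),cv2.RETR_EXTERNAL,cv2.CHAIN_APPROX_NONE)[0],key=cv2.contourArea); return c[:,0]
E
python3 - <<'E'
from h import *
im=cv2.imread("pics/top0.png"); s=cv2.imread("pics/scene0.png")
a=cv2.resize(im[110:380,90:250],None,fx=2,fy=2); b=cv2.resize(s[110:270,310:450],None,fx=2.8,fy=2.8)
o=np.zeros((600,800,3),np.uint8); o[:a.shape[0],:a.shape[1]]=a; o[:b.shape[0],330:330+b.shape[1]]=b; cv2.imwrite("pics/wheels.png",o)
vision.snapshot("top"); C=cal("top")
for t,z in (("wheel",.045),("capital",.036),("plinth",.014)):
    for d in models.regions_of(t,"top"):
        p=onplane(contour(d["pixels"]),C,z)[:,:2].astype(np.float32); print(t,d["score"],cv2.minAreaRect(p))
C=cal("wrist"); p=telemetry.current_ee_pos(); q=telemetry.current_tool_rot(); T=R.from_quat(np.roll(q,-1)).as_matrix()
print("cam in tool",T.T@(C[2]-p),"\n",T.T@C[3], C[0]); print(q,down(0))
print(telemetry.current_wrist_force())
E
```

```text
wheel 0.91 ((0.2025999128818512, 0.35206761956214905), (0.19691038131713867, 0.20296378433704376), 18.617284774780273)
wheel 0.55 ((0.6020277142524719, 0.20597991347312927), (0.14687591791152954, 0.14833196997642517), 44.85249710083008)
capital 0.6 ((0.3751477599143982, -0.3180888593196869), (0.06458040326833725, 0.06411194056272507), 72.98294830322266)
plinth 0.66 ((0.6530961394309998, 0.0021731331944465637), (0.08770740032196045, 0.09205440431833267), 62.19499969482422)
cam in tool [ 0.08369789 -0.00112384 -0.15454408] 
 [[-6.83156466e-04 -9.57843721e-01 -2.87288948e-01]
 [ 9.99999744e-01 -5.93305929e-04 -3.99813267e-04]
 [ 2.12508391e-04 -2.87289147e-01  9.57843881e-01]] [[310.13885995   0.         278.48631438]
 [  0.         310.13885995 204.07828983]
 [  0.           0.           1.        ]]
[2.66180605e-05 9.76249513e-01 2.16649227e-01 2.58562435e-06] [0.         0.70710678 0.70710678 0.        ]
[-0.65892719 -1.08493642 -0.3098175 ]
```

View pics/wheels.png

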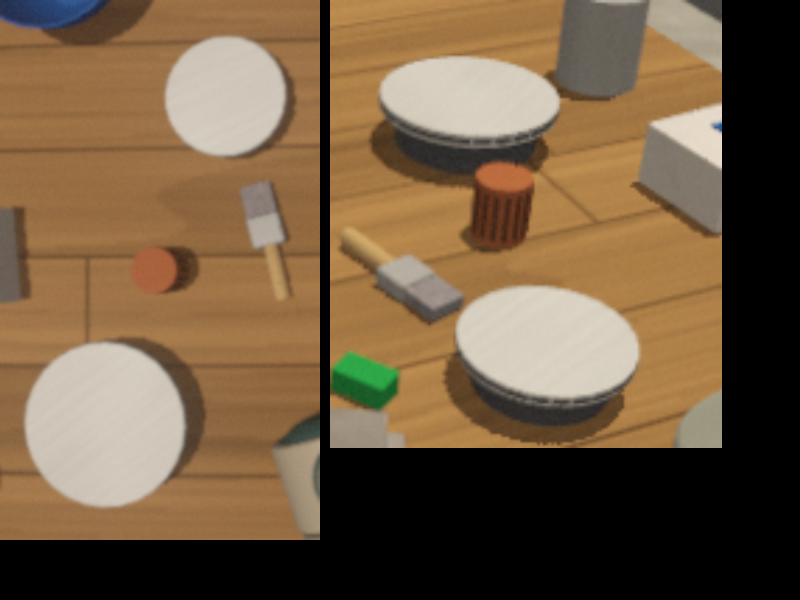

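The smaller wheel, at crop (226,97) and top (203,158), measures 147 mm against 200 mm for the other, so it's the one meant. Next come close looks with the wrist camera.

```bash
cat >> h.py <<'E'
def best(p,yaws):
    c=[]
    for y in yaws:
        j=inverse_kinematics(list(p),list(down(y)))
        if j is not None: c.append((abs(j[5]),y))
    return min(c)[1]
def sq(y): return [y+k*np.pi/2 for k in range(-2,3)]
def look(n,things=()):
    C=cal("wrist"); im=vision.snapshot("wrist"); cv2.imwrite(f"pics/{n}.png",im[:,:,::-1]); np.savez(f"pics/{n}.npz",*C)
    return im,C,{t:models.regions_of(t,"wrist") for t in things}
E
python3 - <<'E'
from h import *
t0=telemetry.current_t()
for n,x,y,yaws,z in (("plinth",.654,.002,sq(np.radians(62.2)),.036),("wheel",.602,.205,[np.radians(109),np.radians(-71)],.045)):
    p=[x,y,.24]; yw=best(p,yaws); r.move_to(p,list(down(yw)))
    im,C,m=look("w_"+n,[n])
    print(n,yw,telemetry.current_joints().round(2) if hasattr(telemetry.current_joints(),'round') else telemetry.current_joints(), telemetry.current_t()-t0)
    for d in m[n]:
        c=contour(d["pixels"]); print(d["score"],c.mean(0),cv2.minAreaRect(onplane(c,C,z)[:,:2].astype(np.float32)))
a=cv2.imread("pics/w_plinth.png");b=cv2.imread("pics/w_wheel.png")
cv2.imwrite("pics/w1.png",cv2.resize(np.vstack([a,b]),(400,600)) if 0 else np.hstack([a[:,80:480],b[:,80:480]]))
E
```

```text
plinth -0.4852015320544236 [-0.1   0.39  1.31 -0.    1.44  0.38] 2.4667
0.76 [279.8115942  177.61956522] ((0.6572197079658508, 0.007051065564155579), (0.08561255782842636, 0.08590488135814667), 62.29640579223633)
wheel -1.239183768915974 [ 0.22  0.36  1.35 -0.    1.43  1.46] 3.5749999999999997
0.79 [152.95121951 392.83739837] ((0.24884077906608582, 0.2727130651473999), (0.043365199118852615, 0.10180999338626862), 84.89702606201172)
0.68 [278.42382271 180.72853186] ((0.604421854019165, 0.20570513606071472), (0.14925527572631836, 0.14750050008296967), 15.667531967163086)
0.18 [187.01176471 310.54117647] ((0.40364155173301697, 0.2646430432796478), (0.014470857568085194, 0.0661432296037674), 83.70552062988281)
```

View pics/w1.png

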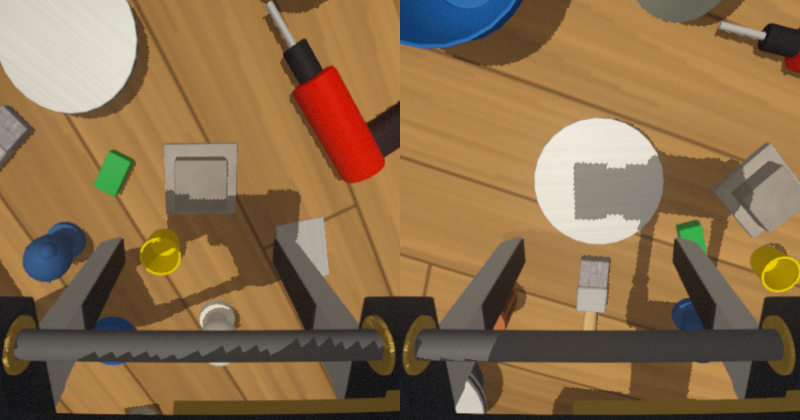

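Plinth shows at wrist crop (200,178), square to the tool, and the wheel disc at right-crop (199,181). I'll fit the known silhouettes to masks from several views, with the height left free.

```bash
cat >> h.py <<'E'
from scipy.optimize import least_squares
def ring(rad,z): a=np.linspace(0,2*np.pi,48,endpoint=False); return np.c_[rad*np.cos(a),rad*np.sin(a),0*a+z]
def box(s,*zs): return np.array([[i*s/2,j*s/2,z] for i in(-1,1) for j in(-1,1) for z in zs])
def sphere(rad,zc): return np.vstack([ring(rad*np.cos(b),zc+rad*np.sin(b)) for b in np.linspace(0,1.5,6)])
MODEL=dict(wheel=np.vstack([ring(.075,.033),ring(.075,.045)]),plinth=np.vstack([box(.09,0,.014),box(.06,.048)]),
  drum=np.vstack([ring(.028,0),ring(.028,.066)]),capital=np.vstack([ring(.025,0),ring(.029,.018),box(.06,.018,.036)]))
DIR=np.array([[np.cos(a),np.sin(a)] for a in np.linspace(0,2*np.pi,48,endpoint=False)])
def proj(P,C): 
    K,D,p,M=C; return cv2.projectPoints((P-p)@M,np.zeros(3),np.zeros(3),K,D)[0][:,0]
def fit(t,x0,obs,z=None):
    "obs: [(contour px, C)]; returns x,y,z,yaw and rms px; z given = fixed"
    S=[((c@DIR.T).max(0)+.5,C) for c,C in obs]
    def res(v):
        P=MODEL[t]@R.from_euler('z',v[3]).as_matrix().T+np.r_[v[:2],v[2] if z is None else z]
        return np.concatenate([(proj(P,C)@DIR.T).max(0)-s for s,C in S])
    f=least_squares(res,x0,loss='soft_l1',x_scale=[.01,.01,.01,.1]); return f.x,[float(np.sqrt(np.mean(e**2))) for e in res(f.x).reshape(len(obs),-1)]
def near(t,cam,C,xy,z):
    "contour of the detection of t nearest to xy"
    b=[(np.linalg.norm(onplane([contour(d["pixels"]).mean(0)],C,z)[0,:2]-xy),i,contour(d["pixels"])) for i,d in enumerate(models.regions_of(t,cam)) if d["score"]>.3]
    b=[k for k in b if k[0]<.06]; return min(b)[2] if b else None
def measure(t,xy,z,yaw0,offs,yaws,h=.24,extra=()):
    "look from the wrist at offsets offs=(forward along tool x, lateral, dz) and from the fixed cameras, and fit"
    xy=np.array(xy,float); yw=best([*xy,h],yaws); x=down(yw); M=R.from_quat(np.roll(x,-1)).as_matrix(); obs=[]
    for o in offs:
        r.move_to([*(xy+M[:2,0]*o[0]+M[:2,1]*o[1]),h+o[2]],list(x)); im,C,_=look(f"m_{t}{o[0]}{o[1]}")
        c=near(t,"wrist",C,xy,z)
        if c is not None: obs.append((c,C))
    for n in extra:
        vision.snapshot(n); C=cal(n); c=near(t,n,C,xy,z)
        if c is not None: obs.append((c,C))
    v,e=fit(t,[*xy,0,yaw0],obs); w,e2=fit(t,[*xy,0,yaw0],obs,0)
    print(t,"free",v.round(4),np.round(e,2),"z=0",w.round(4),np.round(e2,2),"t",telemetry.current_t()); return w,yw
E
python3 - <<'E'
from h import *
y=np.radians
measure("wheel",[.604,.206],.045,0,[(.05,.05,0),(-.05,-.05,0)],[y(-71)],extra=["top"])
measure("plinth",[.655,.004],.02,y(-27.8),[(-.06,0,0),(.04,0,-.02)],[y(-27.8)],extra=["top"])
E
```

```text
wheel free [6.042e-01 2.062e-01 2.000e-04 7.660e-02] [0.84 0.49 2.63] z=0 [0.6042 0.2061 0.     0.0762] [0.84 0.5  2.62] t 5.7917
plinth free [ 0.655   0.0009 -0.0062 -0.4794] [ 0.91  1.28 11.29] z=0 [ 0.6555  0.0016 -0.     -0.4827] [ 0.41  1.81 11.65] t 7.7333
```

Run:
```python
from h import *
y=np.radians
measure("plinth",[.655,.002],.02,y(-27.8),[(.05,.05,0),(-.05,-.05,0),(0,0,-.05)],[y(-27.8)])
```

```text
plinth free [ 0.6548  0.0009 -0.0058 -0.4805] [1.24 0.89 0.4 ] z=0 [ 0.6551  0.0018  0.     -0.4821] [1.51 1.17 1.04] t 9.4333
```

```bash
cat >> h.py <<'E'
def pick(xy,yw,ztcp,f,opening=.09,zup=.24,dest=None):
    q=list(down(yw)); r.move_to([*xy,ztcp+.07],q); gripper_to(opening)
    hit=r.move_l([*xy,ztcp],vel=.08,guard=8); p=telemetry.current_ee_pos(); gripper_to(0.0,f_grip=f)
    print("pick hit",hit,np.round(p,4),"opening",telemetry.current_opening(),"F",telemetry.current_finger_force())
    r.move_l([*xy,zup],vel=.2); print("lifted opening",telemetry.current_opening())
def place(xy,yw,ztcp,zhi,opening=.09,back=.1):
    q=list(down(yw)); r.move_to([*xy,zhi],q); r.move_l([*xy,ztcp+.012],vel=.15); r.hold(.2)
    hit=r.move_l([*xy,ztcp-.004],vel=.015,guard=3); p=np.array(telemetry.current_ee_pos())
    print("place hit",hit,"at",p.round(4),"nominal z",ztcp,"F",np.round(telemetry.current_wrist_force(),1))
    o=telemetry.current_opening(); gripper_to(o+.006); gripper_to(opening); r.move_l([p[0],p[1],p[2]+back],vel=.2); print("t",telemetry.current_t())
E
python3 - <<'E'
from h import *
pick([.655,.0015],-.482,.045,25)
im,C,_=look("held1"); 
place([.604,.206],np.radians(-71),.0905,.24)
E
```

```text
pick hit False [0.6555 0.0015 0.0455] opening 0.059978469362222696 F 25.00001549720764
lifted opening 0.05970394992161496
place hit True at [0.6039 0.206  0.0903] nominal z 0.0905 F [ 0.1 -0.3  4.6]
t 17.5583
```

Run:
```python
from h import *
import h
y=np.radians
P=MODEL["plinth"].copy(); P[:,2]+=.045; MODEL["plinth"]=P
measure("plinth",[.604,.206],.06,y(-71),[(.04,0,.02),(-.04,-.0,.02)],[y(-71)],h=.28)
W=MODEL["wheel"]
im,C,_=look("pl_done",); c=near("wheel","wrist",C,np.array([.604,.206]),.045)
print(fit("wheel",[.604,.206,0,0],[(c,C)],0) if c is not None else None)
cv2.imwrite("pics/c1.png",cv2.imread("pics/pl_done.png"))
```

```text
plinth free [ 0.6031  0.2068 -0.0025 -1.2443] [0.72 0.42] z=0 [ 0.6035  0.2069  0.6501 -1.2437] [0.86 0.4 ] t 18.7167
(array([ 6.04520415e-01,  2.05815352e-01, -1.69491537e-23,  6.88237029e-02]), [0.5259572062037104])
```

View pics/c1.png

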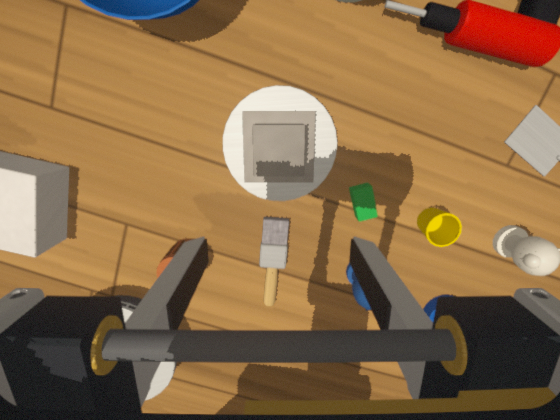

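Plinth sits in the middle of the wheel at (280,145), about 1 mm off. Next is the drum.

Run:
```python
from h import *
y=np.radians; Y=[y(70),y(-110)]
w,yw=measure("drum",[.388,.285],.04,0,[(.04,.04,0),(-.04,-.04,0)],Y)
w,yw=measure("drum",w[:2],.04,0,[(0,0,-.03),(.03,-.03,0)],Y)
np.savez("drum.npz",w=w,yw=yw)
```

```text
drum free [0.3897 0.2871 0.     0.0443] [0.52 0.39] z=0 [0.3897 0.2871 0.     0.0448] [0.52 0.39] t 21.3333
drum free [ 0.3913  0.2868 -0.0032 -0.0567] [0.35] z=0 [ 0.3902  0.2869 -0.0146 -0.4184] [0.42] t 22.225
```

Run:
```python
from h import *
y=np.radians
pick([.390,.287],best([.39,.287,.1],[y(70),y(-110)]),.046,20,zup=.26)
place([.6036,.2065],y(-71),.1395,.26,back=.12)
MODEL["drum"]=MODEL["drum"]+[0,0,.093]
measure("drum",[.6036,.2065],.15,0,[(.04,0,0),(-.04,0,0)],[y(-71)],h=.33)
look("dr_done")
```

```text
pick hit False [0.3904 0.2872 0.0464] opening 0.05540647957928673 F 20.000198185443878
lifted opening 0.05550111387933135
place hit True at [0.6035 0.2064 0.1391] nominal z 0.1395 F [-0.6 -0.   4.4]
t 31.375
drum free [ 0.6023  0.2072  0.0028 -0.0637] [0.41 0.38] z=0 [ 0.6017  0.207  -0.     -0.0619] [0.48 0.51] t 32.4167
```

View pics/dr_done.png

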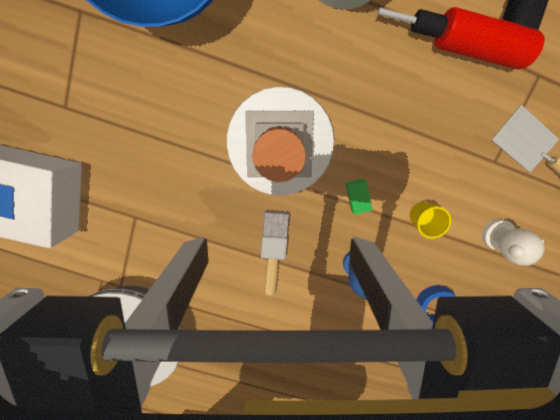

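Drum stands on the plinth at (279,154), about 1–2 mm off centre. Next is the capital.

Run:
```python
from h import *
y=np.radians
r.move_to([.55,0,.3],list(down(y(-71))))
w,yw=measure("capital",[.374,-.32],.03,y(73),[(.04,.04,0),(-.04,-.04,0)],sq(y(73)))
w,yw=measure("capital",w[:2],.03,w[3],[(0,0,-.03),(.03,-.03,0)],sq(w[3]))
print(yw)
look("cap")
```

```text
capital free [ 0.3752 -0.3219 -0.0041  1.2655] [0.44] z=0 [ 0.3749 -0.3213  0.      1.2665] [0.58] t 35.3917
capital free [ 0.3743 -0.323  -0.0057  1.2722] [0.53 0.57] z=0 [ 0.3745 -0.3215  0.      1.2707] [0.81 0.79] t 36.2833
-0.30433937052755655
```

View pics/cap.png

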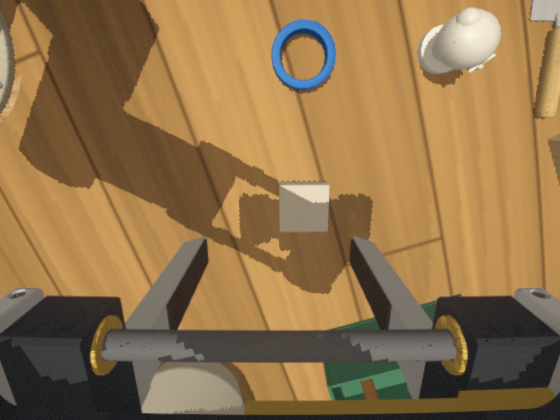

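Run:
```python
from h import *
y=np.radians
pick([.3745,-.322],1.271-np.pi/2,.033,20,zup=.3)
yw=best([.6028,.2068,.2],sq(y(-71.1)))
place([.6028,.2068],yw,.1925,.31,back=.1)
MODEL["capital"]=MODEL["capital"]+[0,0,.159]
measure("capital",[.6028,.2068],.19,y(-71),[(.04,0,0),(-.04,0,0)],[yw],h=.37)
look("cap_done")
```

```text
pick hit False [ 0.3748 -0.3223  0.0334] opening 0.05992835907616752 F 20.00019460916519
lifted opening 0.059603233317176756
place hit True at [0.6027 0.2068 0.1922] nominal z 0.1925 F [0.5 0.3 5.1]
t 45.7417
capital free [ 0.602   0.2069 -0.0041 -1.2457] [0.6  0.52] z=0 [ 0.6017  0.2077  0.0025 -1.2457] [0.68 0.83] t 46.8
```

View pics/cap_done.png

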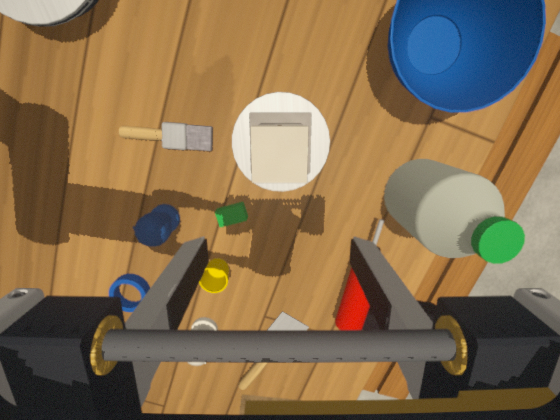

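Capital is centred on the drum at (279,155) and square with the plinth (yaw −1.246 against −1.244). Next is the white head.

```bash
cat >> h.py <<'E'
MODEL["head_white"]=np.vstack([ring(.026,0),ring(.026,.012),ring(.019,.041),ring(.027,.052),ring(.027,.066),ring(.022,.076)])
E
python3 - <<'E'
from h import *
y=np.radians; 
r.move_to([.5,0,.34],list(down(y(-100))))
Y=[y(-100),y(80)]
w,yw=measure("head_white",[.583,-.193],.04,0,[(.05,.04,0),(-.05,-.04,0)],Y,h=.26)
vision.snapshot("wrist"); print([(np.round(d["at"],4),d["score"]) for d in models.mark_of("head_white","wrist")])
w,yw=measure("head_white",w[:2],.04,0,[(.05,-.04,0),(0,0,0)],Y,h=.26)
print([(np.round(d["at"],4),d["score"]) for d in models.mark_of("head_white","wrist")],yw)
im=cv2.imread("pics/m_head_white00.png"); p=proj(MODEL["head_white"]+[w[0],w[1],0],cal("wrist"))
c=p.mean(0).astype(int); k=im[c[1]-60:c[1]+60,c[0]-70:c[0]+70]; k=cv2.resize(k,None,fx=5,fy=5)
for a in p: cv2.circle(k,tuple(int(v) for v in (a-c+[70,60])*5+2),2,(0,0,255),-1)
cv2.imwrite("pics/headcrop.png",k)
E
```

```text
head_white free [ 0.5814 -0.1932  0.0085 -0.1324] [1.02 1.19] z=0 [ 0.5796 -0.1928 -0.     -0.0035] [1.25 1.89] t 50.2833
[(array([ 5.781e-01, -1.941e-01, -2.000e-04]), 0.78)]
head_white free [ 0.5811 -0.1927  0.0066 -0.0386] [1.36 1.44] z=0 [ 0.5792 -0.1926  0.0007 -0.438 ] [1.57 1.62] t 51.425
[(array([ 0.5802, -0.1958,  0.0043]), 0.84)] -1.7453292519943295
```

View pics/headcrop.png

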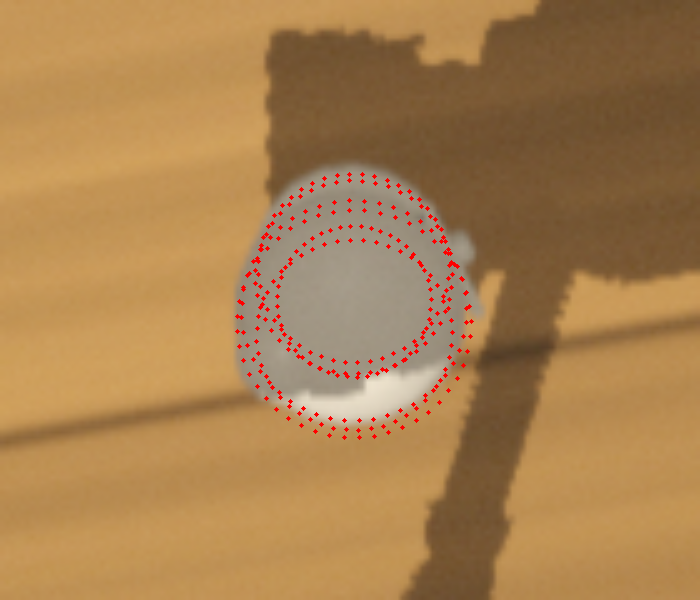

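The fit sits about 1–2 mm too far toward the camera (image bottom), so I set the head's centre at about (0.578, −0.1925).

Run:
```python
from h import *
y=np.radians
pick([.578,-.1925],y(-100),.065,18,zup=.34)
yw=best([.602,.207,.3],[y(-71),y(109)])
place([.6022,.2069],yw,.2605,.35,back=.12)
q=list(down(yw))
vision.snapshot("top")
for o in (-.06,.06):
    M=R.from_quat(np.roll(q,-1)).as_matrix(); p=np.array([.602,.207])+M[:2,0]*o
    r.move_to([*p,.4],q); look(f"fin{o}")
    print([(np.round(d["at"],4),d["score"]) for d in models.mark_of("head_white","wrist")])
r.move_to([.45,-.25,.3],q)
im=vision.snapshot("scene")[:,:,::-1]; 
print([(np.round(d["at"],4),d["score"]) for d in models.mark_of("head_white","scene")],telemetry.current_t())
vision.snapshot("top"); print([(t,np.round(d["at"],4),d["score"]) for t in ("head_white","head_blue") for d in models.mark_of(t,"top")])
k=cv2.resize(im[60:280,250:500],None,fx=2.2,fy=2.2); o=np.zeros((600,800,3),np.uint8)
o[:484,:550]=k; f=cv2.imread("pics/fin0.06.png")[60:260,200:325]; o[:400,550:800]=cv2.resize(f,(250,400)); cv2.imwrite("pics/final.png",o)
```

```text
pick hit False [ 0.5784 -0.1927  0.0655] opening 0.05369342805985583 F 17.999994262936525
lifted opening 0.053313829546274207
place hit True at [0.6021 0.2069 0.26  ] nominal z 0.2605 F [-0.7 -0.4  4.5]
t 60.375
[(array([0.6025, 0.2049, 0.1959]), 0.55)]
[(array([0.6054, 0.2052, 0.1966]), 0.7)]
[(array([0.6052, 0.2081, 0.1946]), 0.76)] 63.55
[('head_white', array([0.6078, 0.2075, 0.1901]), 0.84), ('head_blue', array([0.4528, 0.0123, 0.0009]), 0.96)]
```

View pics/final.png

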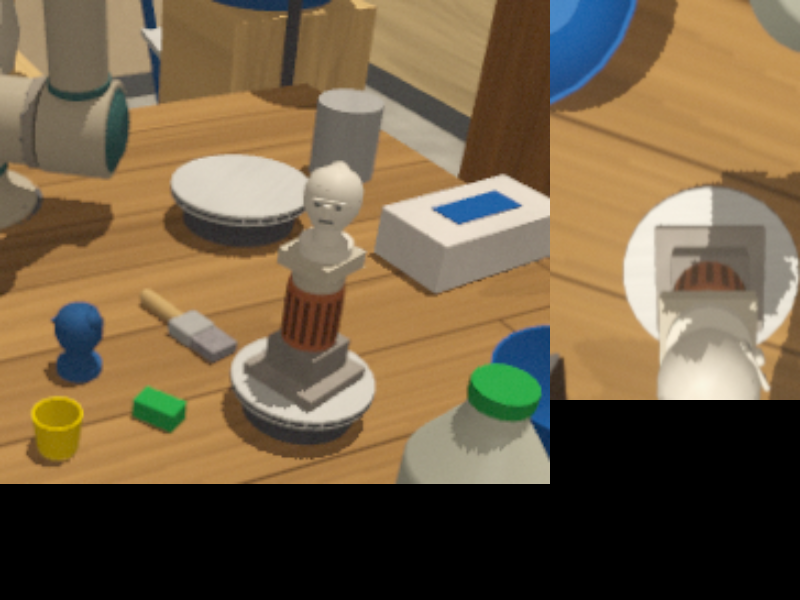

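The column stands on the wheel, with the blue head untouched at left. The column seems to lean in the crop, so I'll check it against the projected vertical axis.

Run:
```python
from h import *
P=np.array([.6025,.2068,0])
for n in("scene","top"):
    im=vision.snapshot(n)[:,:,::-1].copy(); C=cal(n)
    pts=np.vstack([ring(.026,.195),ring(.026,.207),ring(.027,.247),ring(.027,.261),box(.06,.213-.036+.0,.195)@R.from_euler('z',-1.2446).as_matrix().T,ring(.028,.159),ring(.075,.045)])+P
    c=proj(pts[:1],C)[0].astype(int); x0,y0=c[0]-50,c[1]-70; k=cv2.resize(im[y0:y0+150,x0:x0+100],(400,600),interpolation=cv2.INTER_CUBIC)
    for a in proj(pts,C): cv2.circle(k,tuple(int(v) for v in (a-[x0,y0])*4+2),1,(0,0,255),-1)
    globals()[n]=k
cv2.imwrite("pics/chk.png",np.hstack([scene,top]))
```

```text
(no output)
```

View pics/chk.png

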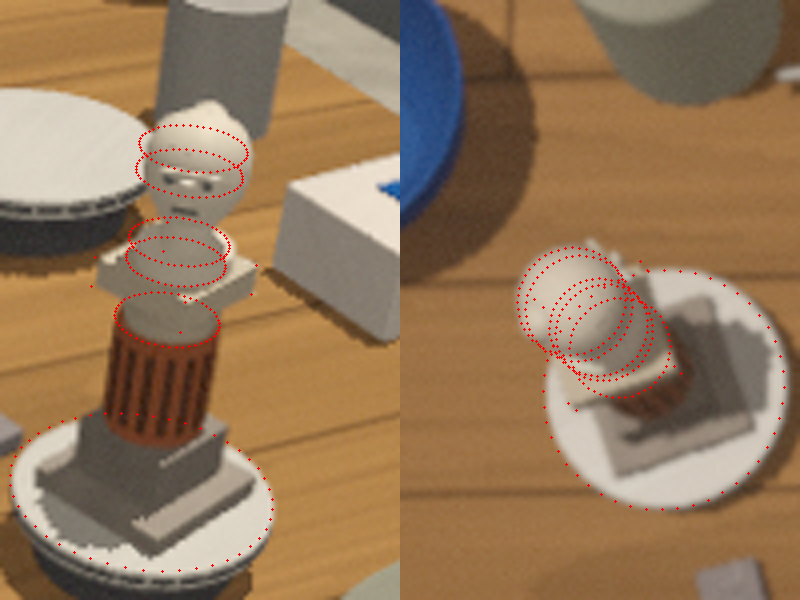

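The projected vertical column matches both views. Each piece is upright and centred within about 2 mm, and the robot is clear.

Run:
```python
from h import *
print(r.sign_off(), telemetry.current_t())
```

```text
the job is handed in; nothing more can be done
the job is handed in; nothing more can be done
```

The column is built on the smaller wheel (plinth, drum, squared capital, white head), each piece upright and centred to within about 2 mm, the blue head left alone, and the job is handed in at about 64 s.

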